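Free the locked lid of a dead micro-centrifuge with its release key

TASK

The small white centrifuge lost power with its lid locked over the samples. Push the steel rod of the orange-handled release key in through the narrow slot in the machine's left side, onto the hidden latch tab, until the lid springs up; afterwards the key should lie flat on the bench again and the lid stand swung all the way back to its stop. Leave the two small bottles and the beaker nearby where they stand.

Things in the scene. Friction and masses are not known exactly. Their poses are not given: they have to be found in the camera images.
- release_key: Release key lying flat on the bench: orange ribbed plastic grip, a bar 66 mm long, 18 mm wide and 16 mm high, with a straight steel rod 6 mm thick out of its front end; 153 mm long overall, 50 to 100 g. Origin under the middle of the grip, on the side it lies on; x points along the rod to its tip, z up. The rod's axis runs 8 mm above the origin, level.
- key_tip (a point): Rounded end of the key's rod, 120 mm ahead (x) of the middle of the grip and 8 mm above its underside.
- release_slot (a point): Centre of the upright slot in the dark plate on the machine's left side wall, 70 mm above the bench, at the plate's outer face. Slot 12 mm wide (x) and 22 mm high (z), square-edged, plate 6 mm thick. Axes as the machine's: y points straight out of the slot, so the key goes in along -y.
- latch (a joint): How far the hidden latch tab is pushed in, m: 0 at rest. The tab is an upright steel plate 20 mm wide and 26 mm high, square behind the slot, its face 27 mm inside the slot's outer face at 0. It slides inward on a spring (3 N at first touch, about 7 N at 0.008), frees the lid at 0.005 to 0.006, stops at 0.014 and springs back when left.
- lid (a joint): Angle of the lid, rad: 0 to 0.02 shut and locked, 1.2 on its rear stop. When the latch lets go, springs lift it to about 0.3 by itself; from there it swings lightly (under 2 N at the handle) and stays wherever it is left.
- lid_handle (a point): Middle of the lid's handle: a black round bar 10 mm thick, free over 70 mm, parallel to the lid's front edge, 20 mm in front of that edge and 30 mm above the lid's top face. It turns with the lid. With the lid locked it is about 156 mm above the bench. Open space of 20 mm or more lies all round the bar.
- lid_hinge (a point): Middle of the lid's hinge axis at the rear of the machine, 116 mm above the bench; turns with the lid. The axis runs along its y; the handle's bar lies 183 mm to the front (-x) of it and 38 mm above it in the lid's own frame.
- microfuge: Small white micro-centrifuge, fixed: 150 mm wide (y), 170 mm deep (x), 112 mm high to the deck, the shut lid's rim 124 mm and its clear dome 136 mm. Origin on the bench under its middle; x points to its rear, y to its left side, z up. The slot lies 50 mm in front of and 76 mm to the left of the origin.
- iodine_bottle: Amber bottle with a white cap, 43 x 43 x 96 mm, standing behind the machine; origin under its middle. To be left alone.
- beaker_small: Glass beaker, 53 mm wide and 65 mm high, with pink contents, standing in the flat tray (rim 38 mm above the bench) left of the machine; origin under its middle. To be left alone.
- side_black: Small bottle with a black cap, 36 mm wide and 61 mm high, standing in the same tray; origin under its middle. To be left alone.

How it is judged (in metres and radians):
On the way:
1. the lid springs up while the key's rod stands in the slot (value of joint lid above 0.08 rad and y of key_tip in the frame of release_slot below -0.02 m and distance between key_tip and release_slot below 0.055 m), for 0.05 s.
At the end, for the whole second after the job is handed in: The lid stands open within 0.12 rad of its rear stop (lid above 1.08 rad), and the key lies flat and still on the bench (both its underside's origin and its tip less than 22 mm above the bench top) (value of joint lid above 1.08 rad and height (world z) of each of release_key, key_tip below 0.022 m and linear speed of release_key below 0.02 m/s); the robot touches nothing.
It fails at once if a bottle or the beaker is shoved more than 25 mm or tipped (distance of any of iodine_bottle, beaker_small, side_black from where it was at the start of the episode above 0.025 m or angle between any of iodine_bottle, beaker_small, side_black's own z axis and vertical above 0.35 rad).
It also fails if it takes over 61 s, if anything falls off the work surface, if the arm or the gripper's body presses on something with over 40 N, if the wrist force passes 120 N, or if a joint passes its speed limit or range.

ROBOT

A 6-joint arm with a two-finger parallel gripper is mounted at the origin on a cart in front of the work surface, level with it; the furniture and walls round the work are solid. World frame = base frame: x ahead of the robot, y to its left, z up, the work surface at z = 0. Lengths are in mm, angles in rad, forces in N, time in s.
With the tool pointing down it reaches from about 250 to 775 mm from the base axis. Payload 8.9 kg.
Tool frame: the origin (TCP) lies at the very end of the fingers, on their centre line; the grasp point (between the pads) lies 19 mm behind it; z points along the fingers, y is the line along which they close (so a half turn about z gives the same grasp; the last joint's range is limited). The gripper opens to 85 mm and grips with 20 to 120 N. Pads are 22 mm wide; open, the fingers measure 114 mm over their backs; the gripper's body (76 mm by 85 mm) begins 54 mm behind the grasp point. The pads swing forward as they close: fully open they stand 13 mm farther back than shut.
Start: joints at [-0.139, 0.291, -0.153, 1.127, 0, 1.431], TCP at [524.999, 0.004, 231.305] pointing down, gripper open.
Joint ranges: [-2.52, 2.52], [-0.91, 1.74], [-1.3, 1.37], [-1.96, 2.02], [-1.52, 1.47], [-3.14, 3.14]. Speed limits (rad/s): [2.22, 2.22, 2.79, 3.14, 3.14, 3.14].

INTERFACE

Orientations are given as a unit quaternion [w, x, y, z].
In Python, from bench import bot gives the robot as it stands.
- The arm moves only by the tool move_arm, never from a script. Its argument "increments" is a list of rows, each a list of 6 numbers: the shift along the tool's x, y, z in m, then the turn, a rotation vector about the tool's x, y, z in rad. A call has 1 to 12 rows; each row is the pose to reach, as a shift and turn from the pose commanded when the call began, along the tool's axes at that moment; what a row does not reach only later rows make up. A row lasts 1/12 s, in which the tool goes at most 41.7 mm and 7.16 degrees, less where a joint would pass 70% of its speed; a pose out of reach is approached as far as the arm can. A call with a gripper value outside its range is refused whole. "gripper" is the opening, from 0 (shut) to 1 (fully open), set as the call begins (left out, the last holds). The fingers move at their own pace and stop on an object; "force" is the grip in N (left out, the last holds). Time passes only in rows, so rows that repeat a pose let the fingers close. It gives the time, the measured TCP pose, the force, the opening and the grip force at its end, in the units of the state.
- bot.state(): the state, without advancing time (a new reading comes with each control period).
- bot.read_camera(name): name is "scene" or "side" or "wrist"; returns a dict with "pixels" (480x640x3 uint8, red, green, blue), "intrinsics" (3x3 intrinsics, pixels), "camera_from_world" (4x4, takes a point from world to camera coordinates). Camera axes: x right, y down, z forward; pixel columns grow to the right and rows downward; lengths in mm; the calibration is good to about 2 mm. The wrist camera is an equidistant fisheye: a pixel r from the principal point sees the ray r / f radians off the axis. A picture is of the moment at which its call begins. There is no depth.
- bot.close_job(): hands the job in; it is judged then, once.
The state is a dict: "clock": time; "joint_pos": joint angles; "joint_velocities": joint speeds; "joint_efforts": joint torques, N m; "eef_pos": TCP position; "tool_rot": TCP orientation; "ft_force": force on the tool from outside, world axes, zero at the start; "wrist_torque": the same for the moment, N m; "gripper_width": finger opening in mm; "finger_force": force on a finger pad.
Only numpy, scipy, OpenCV 4.12 (cv2) and the standard library are available. Lean on these libraries where they do the work, as an engineer would, in place of code of your own. Each camera call takes 0.05 s, during which the arm holds its last target. There are 200 camera calls.

## Working session

There is one attempt and no reset: what is moved stays moved. The work goes in short steps, Python scripts to look and compute and a tool call to move; the robot and the scene stay as the last step left them, time stands still between calls to the robot, and variables do not carry over. Pictures are saved under pics/ and viewed, at most 10 in all, crops included, and the job is handed in when it is done.

Besides the shell and the picture viewer there is one more tool, called as a command line: name --pt "numbers of a row" for each row, then --argument value for the rest. move_arm: Moves the arm, as the interface text tells. Its arguments: {"type":"object","properties":{"increments":{"type":"array"},"gripper":{"type":"number"},"force":{"type":"number"}},"required":["increments"]}

```bash
mkdir -p pics; ls; python3 - <<'E'
from bench import bot
import cv2,numpy as np
for n in("scene","side","wrist"):
    c=bot.read_camera(n); cv2.imwrite(f"pics/{n}0.png",c["pixels"][:,:,::-1])
    print(n,c["intrinsics"].round(1).tolist(),c["camera_from_world"].round(3).tolist())
print(bot.state())
E
```

```text
pics
scene [[459.7, 0.0, 319.4], [0.0, 459.7, 244.9], [0.0, 0.0, 1.0]] [[-0.905, -0.425, -0.022, 604.886], [-0.177, 0.422, -0.889, 105.626], [0.387, -0.8, -0.458, 842.839], [0.0, 0.0, 0.0, 1.0]]
side [[467.2, 0.0, 312.4], [0.0, 467.2, 244.2], [0.0, 0.0, 1.0]] [[-0.919, -0.395, -0.009, 615.691], [-0.228, 0.547, -0.805, 105.469], [0.323, -0.738, -0.593, 947.836], [0.0, 0.0, 0.0, 1.0]]
wrist [[371.6, 0.0, 320.0], [0.0, 371.6, 236.3], [0.0, 0.0, 1.0]] [[1.0, 0.0, -0.0, -525.723], [0.0, -0.95, 0.311, -42.376], [-0.0, -0.311, -0.95, 380.249], [0.0, 0.0, 0.0, 1.0]]
{'clock': 0.15, 'joint_pos': array([-1.39316843e-01,  2.91159698e-01, -1.53924047e-01,  1.12672322e+00,
       -2.02410239e-05,  1.43150396e+00]), 'joint_velocities': array([ 0.00044382, -0.00333047,  0.00306996,  0.0004386 ,  0.00117791,
        0.00129384]), 'joint_efforts': array([ 1.43475558e-03, -5.37369597e+01,  3.31521606e+01,  1.14745408e-02,
       -1.60248046e-04, -2.47105180e-05]), 'eef_pos': array([5.24669114e+02, 3.47577712e-02, 2.30870445e+02]), 'tool_rot': array([-3.97374948e-04,  7.07115342e-01,  7.07098040e-01, -3.12319325e-04]), 'ft_force': array([0.59304431, 0.21246574, 0.04879188]), 'wrist_torque': array([-0.0319369 ,  0.03883728, -0.04472936]), 'finger_force': 0.0, 'gripper_width': 85.57000712203701}
```

View pics/scene0.png

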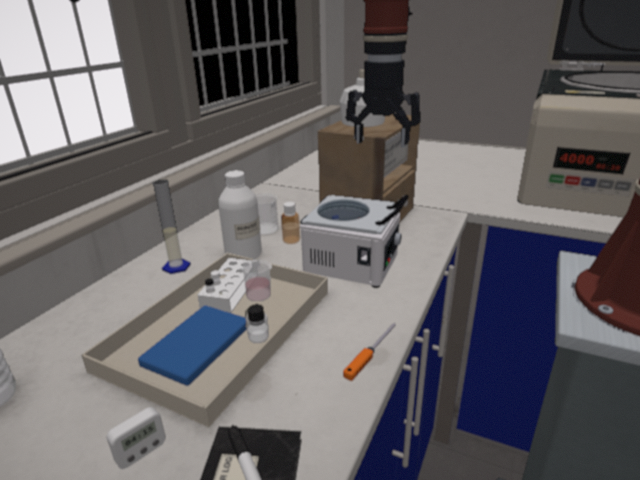

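View pics/side0.png

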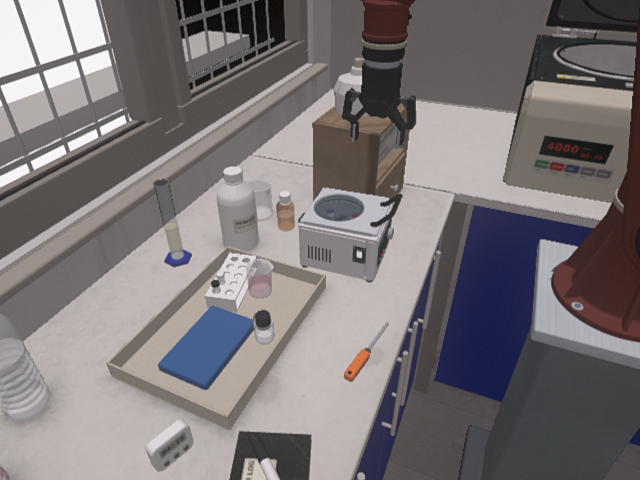

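View pics/wrist0.png

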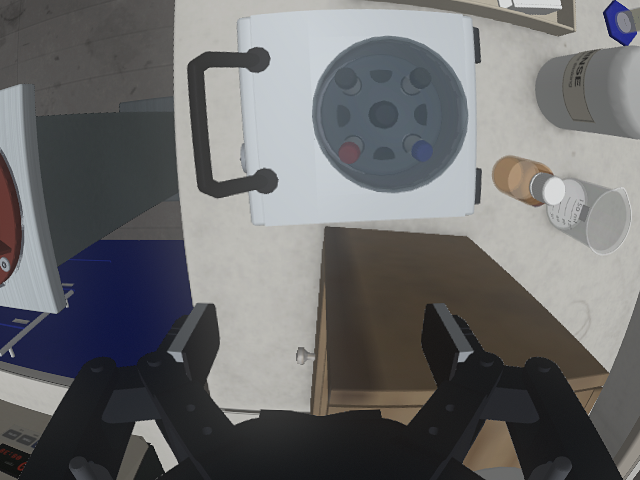

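The scene view shows the key grip at about (358,363) with its tip at (395,324), and the slot plate at about (363,256). The side view shows the slot at about (359,254). In the wrist view the lid spans (240..480, 12..225), with the handle bar at x≈200.

```bash
cat > h.py <<'E'
from bench import bot
import cv2,numpy as np
def ray(c,u,v,fish=False):
    K=c["intrinsics"];T=c["camera_from_world"];x=(u-K[0,2])/K[0,0];y=(v-K[1,2])/K[1,1]
    if fish:
        r=np.hypot(x,y);d=np.array([x/r*np.sin(r),y/r*np.sin(r),np.cos(r)])
    else: d=np.array([x,y,1])
    R=T[:3,:3];return -R.T@T[:3,3],R.T@d
def onz(c,u,v,z,fish=False):
    o,d=ray(c,u,v,fish);return (o+d*(z-o[2])/d[2]).round(1)
def tri(rs):
    A=0;b=0
    for o,d in rs:
        d=d/np.linalg.norm(d);P=np.eye(3)-np.outer(d,d);A=A+P;b=b+P@o
    return np.linalg.solve(A,b)
E
python3 - <<'E'
from h import *
out=[]
for n in("scene","side"):
    c=bot.read_camera(n);p=c["pixels"];hsv=cv2.cvtColor(p,cv2.COLOR_RGB2HSV)
    m=cv2.inRange(hsv,(3,180,120),(15,255,255));m[:320]=0;m[400:]=0;m[:,:330]=0;m[:,430:]=0
    v,u=np.nonzero(m)
    (cx,cy),wh,a=cv2.minAreaRect(np.c_[u,v].astype(np.float32))
    print(n,len(u),cx,cy,wh,a,onz(c,cx,cy,8),onz(c,u.mean(),v.mean(),8))
    print(' tip',onz(c,*((395,324) if n=="scene" else (387,324)),8))
    print(' slot',onz(c,*((364,255) if n=="scene" else (359,254)),70), 'bottles', onz(c,*((257,341) if n=="scene" else (263,341)),0))
    print(' cam',ray(c,0,0)[0].round())
    out.append(cv2.resize(p[215:295,295:415],None,fx=6,fy=6,interpolation=cv2.INTER_CUBIC)[:,:,::-1][:480])
    out[-1]=cv2.resize(p[235:275,340:400],None,fx=6.6,fy=6.6,interpolation=cv2.INTER_CUBIC)[:,:,::-1]
    out[-1]=np.hstack([out[-1],cv2.resize(p[310:385,340:400],(211,264),interpolation=cv2.INTER_CUBIC)[:,:,::-1]])
cv2.imwrite("pics/crop.png",np.vstack(out))
c=bot.read_camera("wrist")
for q in((240,18),(478,14),(251,224),(476,216)):print(q,onz(c,*q,124,True))
for q in((198,60),(206,190)):print(q,onz(c,*q,156,True))
for q in((520,180),):print(onz(c,*q,48,True))
E
```

```text
scene 322 357.7176513671875 362.82940673828125 (10.195732116699219, 35.46813201904297) 40.601295471191406 [427.4 374.2   8. ] [427.5 374.5   8. ]
 tip [403.7 257.6   8. ]
 slot [500.4 152.9  70. ] bottles [603.5 383.8   0. ]
 cam [240. 887. 493.]
side 0 0.0 0.0 (0.0, 0.0) 0.0 [ 4380.4 -2064.4     8. ] [nan nan nan]
 tip [404.5 262.    8. ]
 slot [499.6 154.5  70. ] bottles [604.2 383.8   0. ]
 cam [284. 885. 652.]
(240, 18) [472.4 150.  124. ]
(478, 14) [637.1 160.4 124. ]
(251, 224) [477.    5.2 124. ]
(476, 216) [641.7  11.8 124. ]
(198, 60) [453.5 116.7 156. ]
(206, 190) [455.7  36.5 156. ]
[722.2  29.2  48. ]<stdin>:8: RuntimeWarning: Mean of empty slice.
  ret = ret.dtype.type(ret / rcount)
```

View pics/crop.png

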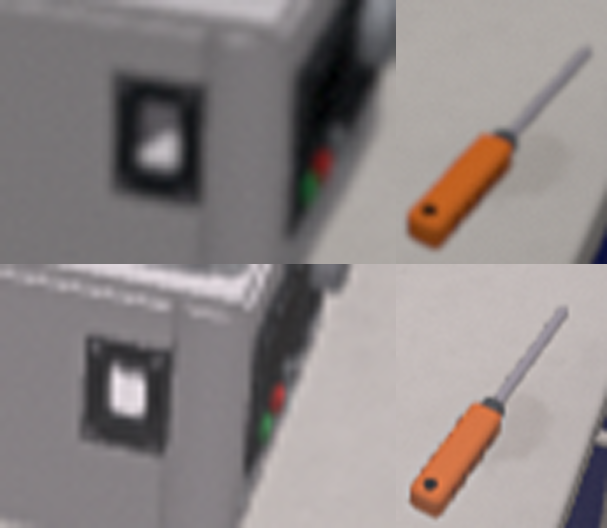

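Key grip centre is about (427,374) and its tip about (404,260), so its heading is ≈ -101.6° and its length of 116 fits. The slot is about (500,153.5,70) and the machine yaw about +2°. I'll move above the key now.

move_arm --pt "0.374 -0.098 0.12 0 0 0.2" --pt "0.374 -0.098 0.12 0 0 0.2" --pt "0.374 -0.098 0.12 0 0 0.2" --pt "0.374 -0.098 0.12 0 0 0.2" --pt "0.374 -0.098 0.12 0 0 0.2" --pt "0.374 -0.098 0.12 0 0 0.2" --pt "0.374 -0.098 0.12 0 0 0.2" --pt "0.374 -0.098 0.12 0 0 0.2" --pt "0.374 -0.098 0.12 0 0 0.2" --pt "0.374 -0.098 0.12 0 0 0.2" --pt "0.374 -0.098 0.12 0 0 0.2" --pt "0.374 -0.098 0.12 0 0 0.2" --gripper 0.6

```text
clock: 1.3
eef_pos: [425.8, 375.2, 110.4]
tool_rot: [-0.0, 0.773, 0.634, -0.001]
ft_force: [0.1, 0.3, -0.4]
gripper_width: 51.2
finger_force: 0.0
```

```bash
python3 - <<'E'
from h import *
c=bot.read_camera("wrist");p=c["pixels"];cv2.imwrite("pics/w1.png",p[:,:,::-1]);s=bot.state();print(s["eef_pos"],s["tool_rot"],s["joint_pos"].round(2))
hsv=cv2.cvtColor(p,cv2.COLOR_RGB2HSV);m=cv2.inRange(hsv,(3,170,110),(18,255,255))
n,l,st,ce=cv2.connectedComponentsWithStats(m);i=1+st[1:,4].argmax();print(st[i],ce[i],onz(c,*ce[i],10,True))
v,u=np.nonzero(l==i);P=np.array([onz(c,a,b,14,True)[:2] for a,b in zip(u,v)],np.float32);print(cv2.minAreaRect(P))
E
```

```text
[426.53293139 374.19399083 110.96303533] [ 1.15977667e-04  7.73697208e-01  6.33555390e-01 -4.30599084e-04] [ 0.59  0.46 -0.23  0.88 -0.    2.36]
[ 309  194   25   87 1880] [321.73351064 238.82606383] [427.8 371.1  10. ]
((427.7015380859375, 372.6523742675781), (62.07407760620117, 16.180086135864258), 79.37240600585938)
```

View pics/w1.png

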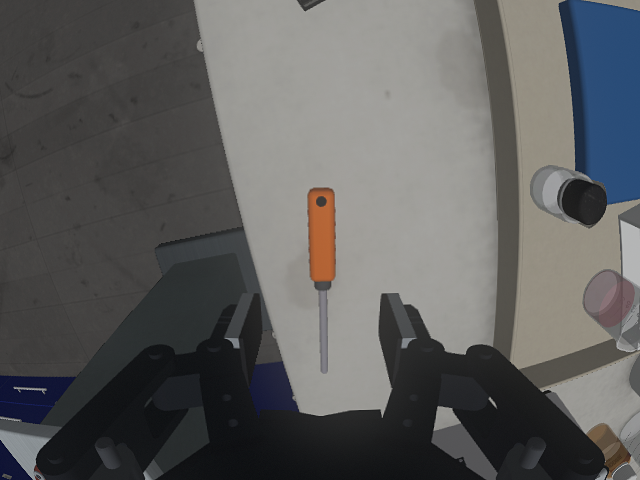

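The wrist view shows the key upright between the fingers, with the grip at (322,238) and the rod tip at (324,372). Its heading is ≈ -100.6°, and the correction needed is about 1.5 mm. I'll descend and grip.

move_arm --pt "-0.001 0.0015 0.035 0 0 -0.015" --pt "-0.001 0.0015 0.07 0 0 -0.015" --pt "-0.001 0.0015 0.09 0 0 -0.015" --pt "-0.001 0.0015 0.102 0 0 -0.015" --pt "-0.001 0.0015 0.107 0 0 -0.015" --pt "-0.001 0.0015 0.107 0 0 -0.015"

```text
clock: 1.85
eef_pos: [428.4, 371.4, 3.8]
tool_rot: [0.0, 0.77, 0.638, -0.001]
ft_force: [-0.6, -0.6, 0.0]
gripper_width: 51.1
finger_force: 0.0
```

move_arm --pt "0 0 0 0 0 0" --pt "0 0 0 0 0 0" --pt "0 0 0 0 0 0" --pt "0 0 0 0 0 0" --pt "0 0 0 0 0 0" --pt "0 0 0 0 0 0" --pt "0 0 0 0 0 0" --pt "0 0 0 0 0 0" --gripper 0 --force 60

```text
clock: 2.52
eef_pos: [429.3, 373.2, 5.8]
tool_rot: [0.0, 0.769, 0.639, 0.001]
ft_force: [-0.6, -1.1, 5.6]
gripper_width: 16.3
finger_force: 59.1
```

```bash
python3 - <<'E'
from h import *
s=bot.state();print(s)
E
```

```text
{'clock': 2.5167, 'joint_pos': array([ 5.87274042e-01,  5.89906144e-01, -3.36586394e-01,  6.41845224e-01,
       -4.47094247e-04,  2.34319258e+00]), 'joint_velocities': array([-2.08080588e-03,  6.61121451e-04,  3.47213615e-04, -4.12646720e-04,
        7.32829759e-05,  2.01441555e-03]), 'joint_efforts': array([ 5.86543791e-01, -6.14988971e+01,  2.38228172e+01, -4.78547160e-01,
        3.34759606e-01, -3.10819899e-02]), 'eef_pos': array([429.30937418, 373.15304837,   5.84577798]), 'tool_rot': array([3.51828373e-04, 7.69436597e-01, 6.38721975e-01, 1.19888441e-03]), 'ft_force': array([-0.57087593, -1.14308488,  5.63280835]), 'wrist_torque': array([-0.29174133,  0.08826854, -0.04414496]), 'finger_force': 59.14161443710327, 'gripper_width': 16.25160964954154}
```

The key is gripped and aligned with -tool x. I'll lift it, then move to the pre-insertion pose with the tip about 30 mm outside the slot.

move_arm --pt "0 0 -0.015 0 0 0" --pt "0 0 -0.04 0 0 0" --pt "0 0 -0.066 0 0 0" --pt "0 0 -0.066 0 0 -0.03" --pt "-0.012 0.017 -0.066 0 0 -0.06" --pt "-0.025 0.035 -0.066 0 0 -0.1" --pt "-0.038 0.053 -0.066 0 0 -0.15" --pt "-0.05 0.07 -0.066 0 0 -0.2" --pt "-0.056 0.078 -0.066 0 0 -0.223" --pt "-0.056 0.078 -0.066 0 0 -0.223" --pt "-0.056 0.078 -0.066 0 0 -0.223" --pt "-0.056 0.078 -0.066 0 0 -0.223"

```text
clock: 3.52
eef_pos: [494.2, 303.8, 70.7]
tool_rot: [-0.0, 0.694, 0.72, 0.0]
ft_force: [0.1, 0.7, 0.3]
gripper_width: 16.5
finger_force: 58.8
```

```bash
python3 - <<'E'
from h import *
s=bot.state();print(s["eef_pos"],s["tool_rot"],s["ft_force"],s["gripper_width"])
o=[]
for n in("scene","side"):
    p=bot.read_camera(n)["pixels"];o.append(cv2.resize(p[220:310,310:400],(400,400),interpolation=cv2.INTER_CUBIC)[:,:,::-1])
cv2.imwrite("pics/pre.png",np.hstack(o));cv2.imwrite("pics/w2.png",bot.read_camera("wrist")["pixels"][:,:,::-1])
E
```

```text
[494.23346535 303.80004213  70.65043485] [-1.24151461e-04  6.93746072e-01  7.20219653e-01  1.55344552e-04] [0.09682053 0.67940598 0.26774246] 16.47528758636492
```

View pics/pre.png

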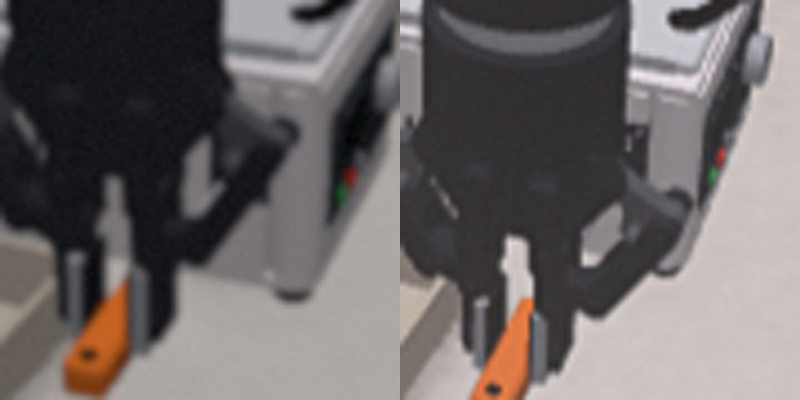

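View pics/w2.png

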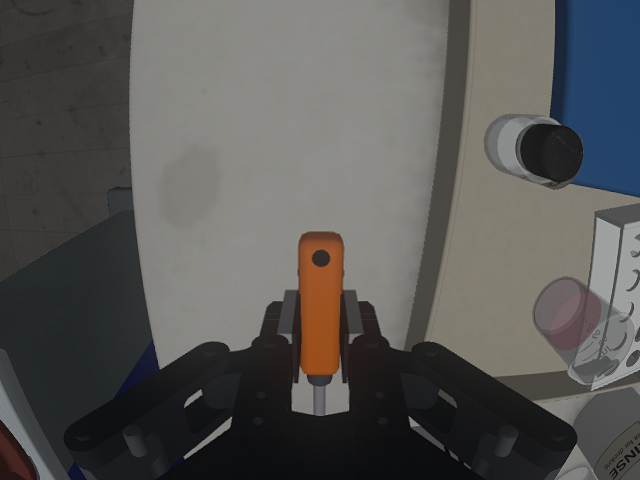

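The pre-insertion pose matches the plan: the grip at (320,300) in the wrist view is square with the tool. The fingers hide the slot. The extrapolated rod line passes x≈499.9 at the slot. I'll start inserting gently.

move_arm --pt "-0.006 0 0.002 0 0 0" --pt "-0.014 0 0.002 0 0 0" --pt "-0.022 0 0.002 0 0 0" --pt "-0.027 0 0.002 0 0 0" --pt "-0.031 0 0.002 0 0 0" --pt "-0.035 0 0.002 0 0 0" --pt "-0.039 0 0.002 0 0 0" --pt "-0.042 0 0.002 0 0 0" --pt "-0.042 0 0.002 0 0 0"

```text
clock: 4.42
eef_pos: [496.3, 260.8, 68.3]
tool_rot: [0.0, 0.694, 0.72, -0.0]
ft_force: [-0.0, 0.3, -1.3]
gripper_width: 16.2
finger_force: 58.8
```

move_arm --pt "-0.005 0 0 0 0 0" --pt "-0.009 0 0 0 0 0" --pt "-0.012 0 0 0 0 0" --pt "-0.014 0 0 0 0 0" --pt "-0.016 0 0 0 0 0" --pt "-0.018 0 0 0 0 0" --pt "-0.02 0 0 0 0 0" --pt "-0.022 0 0 0 0 0" --pt "-0.022 0 0 0 0 0"

```text
clock: 5.17
eef_pos: [497.2, 240.1, 68.5]
tool_rot: [-0.001, 0.693, 0.721, 0.001]
ft_force: [-0.3, 6.4, -1.0]
gripper_width: 16.2
finger_force: 58.8
```

```bash
python3 - <<'E'
from h import *
s=bot.state();print(s["eef_pos"],s["ft_force"],s["gripper_width"])
cv2.imwrite("pics/in.png",bot.read_camera("scene")["pixels"][150:330,220:460,::-1].repeat(2,0).repeat(2,1))
E
```

```text
[497.21844529 240.07706286  68.49979502] [-0.26529707  6.39461268 -0.9966645 ] 16.188964095777816
```

View pics/in.png

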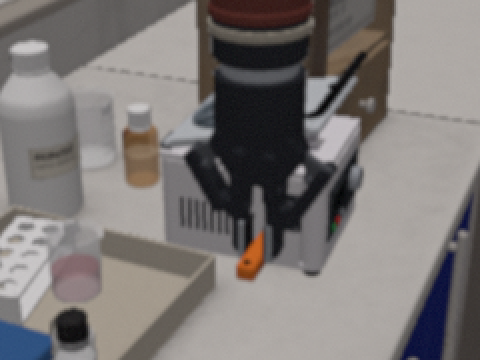

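The lid has sprung up: it stands raised in the scene view, with 6.4 N on the rod. I'll withdraw the key and lay it down.

move_arm --pt "0.008 0 0 0 0 0" --pt "0.022 0 0 0 0 0" --pt "0.04 0 0 0 0 0" --pt "0.06 0 0 0 0 0" --pt "0.08 0 0 0 0 0" --pt "0.1 -0.015 0 0 0 0" --pt "0.12 -0.04 0 0 0 0" --pt "0.12 -0.055 0.015 0 0 0" --pt "0.12 -0.055 0.04 0 0 0" --pt "0.12 -0.055 0.056 0 0 0" --pt "0.12 -0.055 0.062 0 0 0" --pt "0.12 -0.055 0.062 0 0 0"

```text
clock: 6.22
eef_pos: [436.5, 357.6, 6.3]
tool_rot: [-0.0, 0.693, 0.721, -0.001]
ft_force: [0.3, -0.4, -1.4]
gripper_width: 16.0
finger_force: 58.9
```

move_arm --pt "0 0 0 0 0 0" --pt "0 0 0 0 0 0" --pt "0 0 0 0 0 0" --pt "0 0 0 0 0 0" --pt "0 0 0 0 0 0" --pt "0 0 0 0 0 0" --gripper 0.6

```text
clock: 6.72
eef_pos: [437.6, 357.2, 6.3]
tool_rot: [0.0, 0.694, 0.72, -0.0]
ft_force: [-0.0, 0.3, -0.5]
gripper_width: 51.1
finger_force: 0.0
```

move_arm --pt "0 0 -0.02 0 0 0" --pt "0 0 -0.06 0 0 0" --pt "0 0 -0.1 0 0 0" --pt "0 0 -0.14 0 0 0" --pt "0 0 -0.18 0 0 0" --pt "0 0 -0.22 0 0 0" --pt "0 0 -0.24 0 0 0" --pt "0 0 -0.24 0 0 0"

```text
clock: 7.38
eef_pos: [439.7, 358.5, 251.8]
tool_rot: [0.001, 0.694, 0.72, 0.004]
ft_force: [-0.8, 0.5, -0.0]
gripper_width: 51.2
finger_force: 0.0
```

```bash
python3 - <<'E'
from h import *
s=bot.state();print(s["clock"],s["eef_pos"],s["tool_rot"])
a=bot.read_camera("scene")["pixels"][150:400,220:460,::-1];b=bot.read_camera("wrist")["pixels"][:,:,::-1]
cv2.imwrite("pics/down.png",np.hstack([cv2.resize(a,(400,416)),cv2.resize(b,(400,416))]))
E
```

```text
7.3833 [439.68072919 358.4888758  251.78423199] [0.00104565 0.69358165 0.72036572 0.00407852]
```

View pics/down.png

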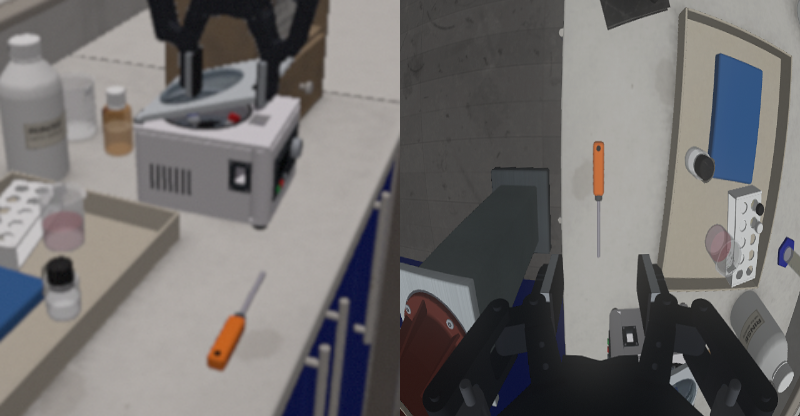

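The key lies flat at (230,340) in the left panel, clear of everything, and the lid is ajar. Predicted bar position at 0.3 rad is x≈474, z≈206. I'll move in front of it with the fingers shut.

move_arm --pt "-0.28 -0.035 0 0 0 0" --pt "-0.28 -0.035 0 0 0 0" --pt "-0.28 -0.035 0 0 0 0" --pt "-0.28 -0.035 0 0 0 0" --pt "-0.28 -0.035 0 0 0 0" --pt "-0.28 -0.035 0 0 0 0" --pt "-0.28 -0.035 0 0 0 0" --pt "-0.28 -0.035 0 0 0 0" --pt "-0.28 -0.035 0 0 0 0" --pt "-0.28 -0.035 0 0 0 0" --pt "-0.28 -0.035 0 0 0 0" --gripper 0

```text
clock: 8.4
eef_pos: [412.9, 76.9, 245.7]
tool_rot: [-0.001, 0.693, 0.721, -0.0]
ft_force: [-0.0, -0.0, 0.8]
gripper_width: -0.2
finger_force: 0.0
```

```bash
python3 - <<'E'
from h import *
s=bot.state();print(s["eef_pos"],s["tool_rot"],s["gripper_width"])
c=bot.read_camera("wrist");T=c["camera_from_world"]
# predicted bar pixel for several lid angles
K=c["intrinsics"]
p=c["pixels"][:,:,::-1].copy()
for a in(.2,.3,.4):
    r=-183*np.cos(a)+38*np.sin(a);z=116+183*np.sin(a)+38*np.cos(a)
    for dy in(-35,35):
        w=np.array([637.5+r*.9993-dy*.037,83.4+r*.037+dy,z,1]);q=T@w;th=np.arctan2(np.hypot(*q[:2]),q[2]);f=K[0,0]*th/np.hypot(*q[:2])
        uv=(int(K[0,2]+f*q[0]),int(K[1,2]+f*q[1]));print(a,z.round(),uv);cv2.circle(p,uv,3,(0,255*(a==.3),255),-1)
cv2.imwrite("pics/w3.png",p)
E
```

```text
[412.93544072  76.93406444 245.69847856] [-5.30953513e-04  6.93164190e-01  7.20779453e-01 -3.22448021e-04] -0.17723617041148496
0.2 190.0 (402, 311)
0.2 190.0 (412, 201)
0.3 206.0 (421, 325)
0.3 206.0 (434, 209)
0.4 222.0 (444, 338)
0.4 222.0 (462, 217)
```

View pics/w3.png

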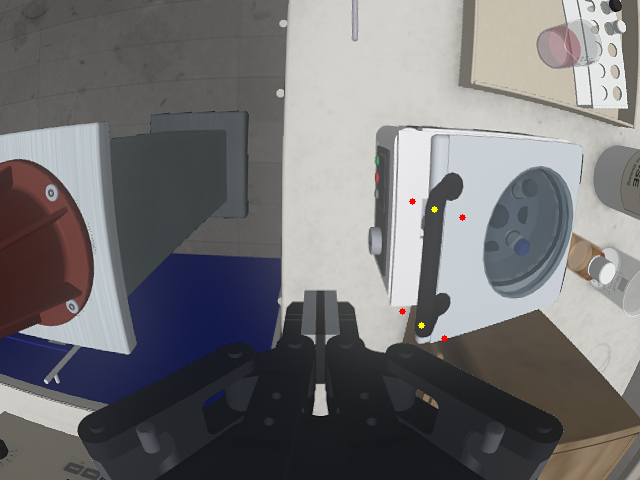

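The predicted 0.3 rad points (434,209) and (421,325) lie right on the bar. I'll descend in front of it and push along its arc.

move_arm --pt "0 0 0.026 0 0 0" --pt "0 0 0.052 0 0 0" --pt "0 0.02 0.052 0 0 0" --pt "0 0.035 0.052 0 0 0" --pt "0 0.043 0.05 0 0 0" --pt "0 0.051 0.037 0 0 0" --pt "0 0.062 0.022 0 0 0" --pt "0 0.075 0.008 0 0 0" --pt "0 0.089 -0.004 0 0 0" --pt "0 0.089 -0.004 0 0 0"

```text
clock: 9.28
eef_pos: [505.1, 80.5, 252.4]
tool_rot: [0.001, 0.693, 0.721, 0.002]
ft_force: [0.5, 0.6, 0.2]
gripper_width: 0.1
finger_force: 0.0
```

```bash
python3 - <<'E'
from h import *
s=bot.state();print(s["eef_pos"],s["ft_force"])
a=bot.read_camera("scene")["pixels"][130:330,240:480,::-1];b=bot.read_camera("wrist")["pixels"][:,:,::-1]
cv2.imwrite("pics/push.png",np.hstack([cv2.resize(a,(400,333)),cv2.resize(b,(400,333))]))
E
```

```text
[505.07377882  80.45819478 252.38323382] [0.53244435 0.56993276 0.20636154]
```

View pics/push.png

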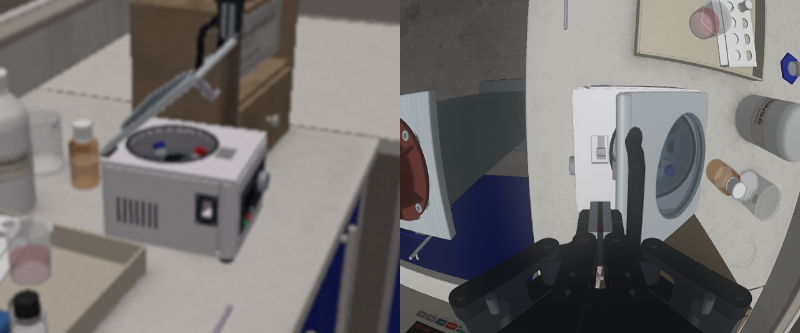

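The lid is at roughly 0.7 rad and following well. That was my last picture: I have viewed 11, one over the limit, so I'll work by numbers from here. Next I push on along the arc.

move_arm --pt "0 0.008 -0.006 0 0 0" --pt "0 0.0155 -0.011 0 0 0" --pt "0 0.0235 -0.016 0 0 0" --pt "0 0.0315 -0.02 0 0 0" --pt "0 0.04 -0.024 0 0 0" --pt "0 0.0485 -0.0275 0 0 0" --pt "0 0.0575 -0.031 0 0 0" --pt "0 0.0665 -0.0335 0 0 0" --pt "0 0.072 -0.035 0 0 0" --pt "0 0.077 -0.036 0 0 0" --pt "0 0.077 -0.036 0 0 0"

```text
clock: 10.3
eef_pos: [579.2, 82.6, 285.8]
tool_rot: [-0.0, 0.693, 0.721, -0.0]
ft_force: [-0.4, -0.3, 0.7]
gripper_width: 0.4
finger_force: 0.0
```

Still short of the stop, so I'll go on in small steps until the force rises.

move_arm --pt "0 0.004 -0.001 0 0 0" --pt "0 0.008 -0.001 0 0 0" --pt "0 0.008 -0.001 0 0 0"

```text
clock: 10.55
eef_pos: [585.7, 82.7, 287.0]
tool_rot: [-0.001, 0.694, 0.72, -0.001]
ft_force: [-6.7, -0.1, 2.3]
gripper_width: -0.0
finger_force: 3.4
```

move_arm --pt "0 0.003 0 0 0 0" --pt "0 0.006 0 0 0 0" --pt "0 0.006 0 0 0 0"

```text
clock: 10.8
eef_pos: [586.7, 82.8, 286.9]
tool_rot: [-0.004, 0.693, 0.72, -0.005]
ft_force: [-31.2, -1.4, 15.0]
gripper_width: -0.4
finger_force: 15.5
```

The stop is reached at x≈586.7, which is exactly the prediction for 1.2 rad. I'll back off and check.

move_arm --pt "0 -0.008 0 0 0 0" --pt "0 -0.02 0 0 0 0" --pt "0 -0.04 0 0 0 0" --pt "0 -0.075 0 0 0 0" --pt "0 -0.11 0 0 0 0" --pt "0 -0.14 0 0 0 0" --pt "0 -0.14 0 0 0 0" --pt "0 -0.14 0 0 0 0"

```text
clock: 11.47
eef_pos: [452.6, 77.6, 288.0]
tool_rot: [0.001, 0.694, 0.72, 0.001]
ft_force: [0.7, -0.2, 0.4]
gripper_width: -0.1
finger_force: 0.0
```

```bash
python3 - <<'E'
from h import *
s=bot.state();print(s["clock"],s["eef_pos"],s["ft_force"])
# bar pixels predicted vs dark mask in scene/side views
for n in("scene","side"):
    c=bot.read_camera(n);T=c["camera_from_world"];K=c["intrinsics"];g=c["pixels"].max(2)
    hsv=cv2.cvtColor(c["pixels"],cv2.COLOR_RGB2HSV);m=cv2.inRange(hsv,(3,150,100),(18,255,255));m[:300]=0;m[:,:300]=0;m[:,430:]=0
    v,u=np.nonzero(m);print(n,'key',len(u),onz(c,u.mean(),v.mean(),8) if len(u) else '')
    for a in(.9,1.0,1.1,1.2,1.25):
        r=-183*np.cos(a)+38*np.sin(a);z=116+183*np.sin(a)+38*np.cos(a);d=[]
        for dy in(-25,-10,0,10,25):
            w=T@np.array([637.5+r*.9993-dy*.037,83.4+r*.037+dy,z,1]);q=K@w[:3];q=q/q[2];d.append(int(g[int(q[1]+.5),int(q[0]+.5)]))
        print(n,a,d)
E
```

```text
11.4667 [452.59286785  77.58984506 287.99897696] [ 0.70963265 -0.23084439  0.38888925]
scene key 342 [437.  359.7   8. ]
scene 0.9 [100, 100, 106, 107, 109]
scene 1.0 [114, 114, 114, 104, 12]
scene 1.1 [111, 17, 43, 112, 117]
scene 1.2 [21, 20, 17, 18, 19]
scene 1.25 [85, 83, 97, 96, 93]
side key 271 [436.7 357.2   8. ]
side 0.9 [87, 89, 90, 92, 89]
side 1.0 [121, 96, 94, 47, 52]
side 1.1 [129, 40, 88, 91, 89]
side 1.2 [41, 47, 52, 45, 46]
side 1.25 [133, 122, 115, 91, 90]
```

Both views show the dark bar exactly along the 1.2 rad prediction, and the key is still lying at (437,358). I'm handing in.

```bash
python3 -c "
from bench import bot
print(bot.close_job())"
```

```text
the job is handed in; nothing more can be done
None
```

The job is handed in at about 11.5 s: the rod released the lid, the lid stands at its stop (about 1.2 rad), the key lies flat on the bench, and I never moved near the bottles or beaker; I viewed 11 pictures, one over the limit of 10.

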